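# Slide the breakfast tray between post and mortar

## Task

Slide the stainless tray along the bench towards the tiffin carrier, cup end first, through the narrow gap between the wooden post and the stone mortar, until the whole tray stands clear beyond both of them, still lengthways along the bench and short of the tiffin carrier. Push it with the fingers against the outside of its rim only, gently: never reach into the tray, pinch or lift it, and keep the cup standing on it. Leave the cup and everything else on the bench untouched.

Things in the scene. Friction and masses are not known exactly. Their poses are not given: they have to be found in the camera images.
- tray: Loose stainless tray, about 0.35 kg, 150 mm wide (its x), 200 long (its y), 23 high, corners cut at 45 degrees by 22 mm. The rolled lip, 17 to 23 mm up, is outermost all round. Origin: centre of the underside. Its y axis points to the leading end, where the cup stands: roughly world +y at the start, up to 0.25 rad askew, the tray right of the gap (smaller y) and off its middle line. Slides freely.
- tray_rear_left (a point): point at the rear end of the tray (its -y end) in line with its left side wall, at lip height: tray frame x -72, y -100, z 23 mm
- tray_rear_right (a point): point at the rear end of the tray (its -y end) in line with its right side wall, at lip height: tray frame x +72, y -100, z 23 mm
- cup: Loose grey plastic cup, 60 mm tall, 68 mm across the rim and 50 mm at the foot, empty, about 60 g, standing upright in the leading half of the tray. Origin: centre of its underside. It rides along and must stay standing there.
- post: Fixed square rosewood post on the gap's far side (larger x), 80 by 80 mm; a 92 mm square cap at 112 to 122 mm, finial to 151 mm. Origin: centre of its foot; its face on the gap lies 40 mm to -x. A low rail (24 mm thick, 96 high) runs from it along +y to a 50 mm post 330 mm away, 113 high. All fixed to the bench, axes as the world's.
- mortar: Grey granite mortar on the gap's near side, too heavy to budge: straight-sided, 130 mm across, 68 mm high, a pestle leaning in it up to about 130 mm. Origin: centre of its foot. The gap runs along world y; from the mortar's side to the post's face it is 160 to 164 mm wide along x (tray plus 10 to 14 mm). The mortar may stand 15 mm out of line with the post along y.
- tiffin: Loose aluminium tiffin carrier, three stacked tins 128 mm across with side straps (139 mm over them), 258 mm tall with its bail. Origin: centre of its foot. It stands beyond the gap on the left; to be left alone.
- basket: Loose bamboo rice basket with lid, 206 mm across, about 172 mm tall, on the near left of the bench. Origin: centre of its foot. To be left alone.
- tumbler: Loose steel tumbler, 68 mm across, 95 mm tall. Origin: centre of its foot. To be left alone.
- katori: Loose small brass bowl, 90 mm across, 38 mm tall. Origin: centre of its foot. To be left alone.
- jar: Loose amber glass jar with red cap, 64 mm across, about 85 mm tall. Origin: centre of its foot. To be left alone.
Not all that is in view belongs to the job. Of the things that look like the mortar, take the one that is nearest to the robot's base at the start. Of the things shaped like the tray, the stainless one is meant.

How it is judged:
By the outcome, as a careful person would: the job done as asked, in the order asked, and still so for the second after the job is handed in, with the robot touching nothing.
It also fails if it takes over 72 s, if anything falls off the work surface, if the arm or the gripper's body presses on something with over 40 N, if the wrist force passes 120 N, or if a joint passes its speed limit or range.

## Robot

A 6-joint arm with a two-finger parallel gripper is mounted at the origin on the work surface. World frame = base frame: x ahead of the robot, y to its left, z up, the work surface at z = 0. Lengths are in m, angles in rad, forces in N, time in s.
With the tool pointing down it reaches from about 0.3 to 0.85 m from the base axis. Payload 4.2 kg.
Tool frame: the origin (TCP) lies at the very end of the fingers, on their centre line; the grasp point (between the pads) lies 19 mm behind it; z points along the fingers, y is the direction in which the jaws open and shut (so a half turn about z gives the same grasp; the last joint's range is limited). The gripper opens to 91 mm and grips with 3 to 60 N. Pads are 32 mm wide; open, the fingers measure 118 mm over their backs; the gripper's body (76 mm by 178 mm) begins 60 mm behind the grasp point.
Start: joints at [1.267, 0.32, 1.565, -0, 1.257, -0.02], TCP at [0.161, 0.552, 0.214] pointing down, gripper open.
Joint ranges: [-3.11, 3.11], [-0.84, 2.01], [0.21, 2.61], [-1.34, 4.49], [0.05, 2.63], [-2.56, 2.56]. Speed limits (rad/s): [2.57, 2.57, 3.14, 3.14, 3.14, 3.14].

## Interface

Orientations are given as a unit quaternion [x, y, z, w].
In Python, from cell import status, imaging, job gives the robot as it stands.
- The arm moves only by the tool step_arm, never from a script. Its arguments are lists of equal length, an entry for each row: "travel": the shift along the tool's x, y, z in mm, a list of three; "delta_rot": the turn, a rotation vector about the tool's x, y, z in degrees, a list of three; "grip": the finger opening in mm, from 0 to 91.2. In form: {"travel": [[x, y, z], ...], "delta_rot": [[ax, ay, az], ...], "grip": [grip, ...]}. A call has 1 to 5 rows; each row shifts and turns the pose as measured when the row begins, along the tool's axes as they then stand; what a row does not reach is not made up. A row lasts 1/10 s, in which the tool goes at most 50 mm and 8.59 degrees, less where a joint would pass 70% of its speed; a pose out of reach is approached as far as the arm can. A call is refused whole if a number of a shift passes 50 or a number of a turn 8.59, either way. A call with a gripper value outside its range is refused whole. The fingers move at their own pace and stop on an object; the grip force is fixed at half the most. Time passes only in rows, so rows that do not move let the fingers close. It gives the time, the measured TCP pose, the force and the opening at its end, in the units of the state.
- status.state(): the state, without advancing time (a new reading comes with each control period).
- imaging.grab_frame(name): name is "scene" or "side" or "wrist"; returns a dict with "image" (400x640x3 uint8, blue, green, red), "z_map" (400x640 float32, m along the optical axis (not along the pixel's ray), 0 where there is no reading), "fx", "fy", "cx", "cy" (pixels), "extrinsics" (4x4, takes a point from camera to world coordinates). Camera axes: x right, y up, looking along -z (the intrinsics and any distortion apply to the point x, -y, -z); pixel columns grow to the right and rows downward; lengths in m; the calibration is good to about 2 mm. The wrist camera is an equidistant fisheye: a pixel r from the principal point sees the ray r / f radians off the axis. A picture is of the moment at which its call begins.
- job.job_done(): hands the job in, once; it reports no verdict.
The state is a dict: "time_s": time; "q": joint angles; "qd": joint speeds; "joint_efforts": joint torques, N m; "position": TCP position; "orientation": TCP orientation; "ft_force": force on the tool from outside, world axes, zero at the start; "ft_torque": the same for the moment, N m; "grip_width": finger opening in m.
Only numpy, scipy, OpenCV 4.12 (cv2) and the standard library are available. Lean on these libraries where they do the work, as an engineer would, in place of code of your own. Each camera call takes 0.05 s, during which the arm holds its last target.

## Working session

There is one attempt and no reset: what is moved stays moved. The work goes in short steps, Python scripts to look and compute and a tool call to move; the robot and the scene stay as the last step left them, time stands still between calls to the robot, and variables do not carry over. Pictures are saved under pics/ and viewed, and the job is handed in when it is done.

Besides the shell and the picture viewer there is one more tool, called after "Emit:" as name(argument=value, ...), one argument or row to a line, values as JSON. step_arm: Moves the arm, as the interface text tells. Its arguments: {"type":"object","properties":{"travel":{"type":"array","items":{"type":"array","items":{"type":"number"}}},"delta_rot":{"type":"array","items":{"type":"array","items":{"type":"number"}}},"grip":{"type":"array","items":{"type":"number"}}},"required":["travel","delta_rot","grip"]}

```bash
mkdir -p pics; ls
cat > h.py <<'E'
import numpy as np, cv2, pickle
from cell import status, imaging, job
def grab(n,tag):
    f=imaging.grab_frame(n); cv2.imwrite(f'pics/{tag}.png',f['image']); pickle.dump(f,open(f'pics/{tag}.pkl','wb')); return f
def load(tag): return pickle.load(open(f'pics/{tag}.pkl','rb'))
def cloud(f):
    z=f['z_map']; v,u=np.mgrid[0:z.shape[0],0:z.shape[1]]
    X=(u-f['cx'])/f['fx']*z; Y=-(v-f['cy'])/f['fy']*z
    P=np.stack([X,Y,-z,np.ones_like(z)],-1)@f['extrinsics'].T
    P=P[...,:3]; P[z==0]=np.nan; return P
E
python3 - <<'E'
from h import *
print(status.state())
for n in('scene','side'):
    f=grab(n,n+'0'); print({k:f[k] for k in f if k not in('image','z_map')})
E
```

```text
pics
{'time_s': 0.0, 'q': array([ 1.26698872e+00,  3.20248421e-01,  1.56566800e+00,  8.15205215e-06,
        1.25736261e+00, -1.99742306e-02]), 'qd': array([-0.00169532,  0.00149485, -0.00179132, -0.00034242,  0.00064756,
        0.00163449]), 'joint_efforts': array([-3.51048784e-04, -4.12468636e+01, -2.31977230e+01,  7.27864774e-02,
        4.54061979e-02, -1.29646214e-04]), 'position': array([0.16085625, 0.55152679, 0.21314952]), 'orientation': array([ 1.41441991e-01,  9.89946186e-01, -8.31539250e-04, -1.39734916e-04]), 'ft_force': array([-0.18280446, -0.971595  , -0.84891714]), 'ft_torque': array([0.0282885 , 0.01254373, 0.01603048]), 'grip_width': 0.0913371959470983}
{'fx': 389.69097117901873, 'fy': 389.69097117901873, 'cx': 322.29356463450733, 'cy': 200.5236841420517, 'extrinsics': array([[-0.44647771, -0.76101072,  0.47065948,  1.013771  ],
       [ 0.89474693, -0.37426495,  0.24362609,  0.2882164 ],
       [-0.00925072,  0.52989474,  0.84801296,  1.0196811 ],
       [ 0.        ,  0.        ,  0.        ,  1.        ]])}
{'fx': 465.49468815624334, 'fy': 465.49468815624334, 'cx': 323.2285566688377, 'cy': 193.64653225292113, 'extrinsics': array([[ 0.98524515,  0.11147548, -0.12986613,  0.27473765],
       [-0.17017791,  0.71880226, -0.67406438, -1.03235336],
       [ 0.01820641,  0.68621901,  0.72716711,  1.1789042 ],
       [ 0.        ,  0.        ,  0.        ,  1.        ]])}
```

View pics/scene0.png

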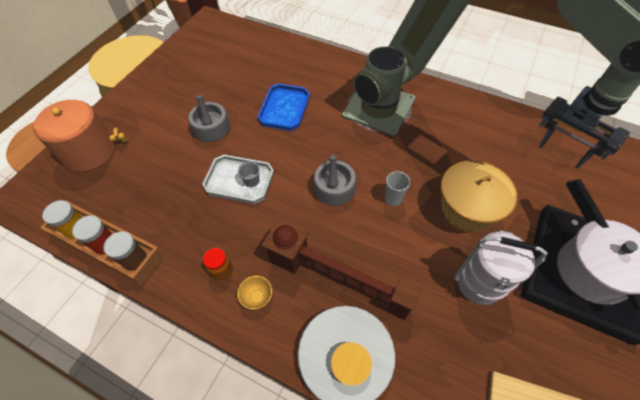

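View pics/side0.png

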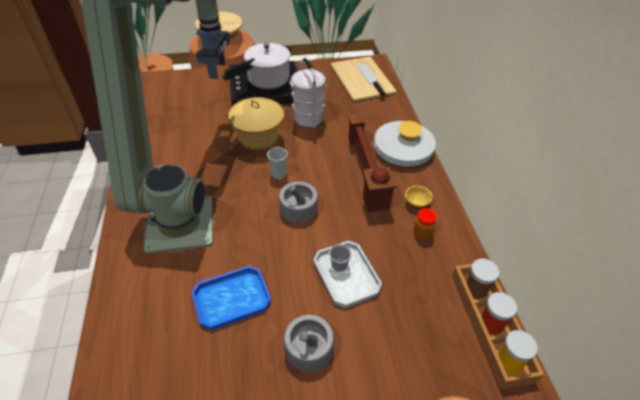

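The scene picture shows the stainless tray at (238,178) with its cup at (249,174), the near mortar at (334,181), the post at (285,245) and the tiffin at (490,265). The side picture shows the same tray at (347,273). Next I'll measure these from depth.

```bash
cat >> h.py <<'E'
def plane_pts(tags,x0,x1,y0,y1,z0,z1):
    o=[]
    for t in tags:
        P=cloud(load(t)).reshape(-1,3); m=(P[:,0]>x0)&(P[:,0]<x1)&(P[:,1]>y0)&(P[:,1]<y1)&(P[:,2]>z0)&(P[:,2]<z1); o.append(P[m])
    return o
E
python3 - <<'E'
from h import *
for t,pts in (('scene0',dict(tray=(238,178),cup=(249,170),mortar=(334,165),post=(285,236),tiff=(490,245),bask=(480,185),tumb=(397,178),endpost=(400,300),bench=(300,120))),('side0',dict(tray=(352,285),cup=(341,252),mortar=(298,190),post=(380,176),tiff=(308,80),tumb=(278,152),bench=(300,250)))):
    P=cloud(load(t))
    for k,(u,v) in pts.items(): print(t,k,P[v,u].round(3))
# fits
from scipy.optimize import least_squares
# height map render
for t in('scene0','side0'):
    P=cloud(load(t)).reshape(-1,3); I=load(t)['image'].reshape(-1,3)
    m=np.isfinite(P[:,0])&(P[:,2]>0.008)&(P[:,2]<0.4)
    im=np.zeros((600,800,3),np.uint8)  # 1px=2mm?; u=(y+0.6)/0.0018, v=(x+0.1)/.0018
    u=((P[:,1]+0.6)/0.0018).astype(int,copy=False) if 0 else np.nan_to_num((P[:,1]+0.6)/0.0018).astype(int); v=np.nan_to_num((P[:,0]+0.1)/0.0018).astype(int)
    m&=(u>=0)&(u<800)&(v>=0)&(v<600); im[v[m],u[m]]=I[m]; cv2.imwrite(f'pics/top_{t}.png',im)
E
```

```text
scene0 tray [ 0.491 -0.285  0.001]
scene0 cup [ 0.462 -0.257  0.025]
scene0 mortar [0.38  0.001 0.103]
scene0 post [ 0.664 -0.     0.145]
scene0 tiff [0.492 0.455 0.193]
scene0 bask [0.298 0.397 0.148]
scene0 tumb [0.314 0.179 0.064]
scene0 endpost [0.677 0.316 0.113]
scene0 bench [ 0.191 -0.22   0.011]
side0 tray [ 0.505 -0.319  0.003]
side0 cup [ 0.492 -0.216  0.03 ]
side0 mortar [0.397 0.055 0.038]
side0 post [ 0.652 -0.023  0.142]
side0 tiff [0.494 0.47  0.194]
side0 tumb [0.348 0.217 0.074]
side0 bench [ 0.372 -0.168  0.001]
```

View pics/top_scene0.png

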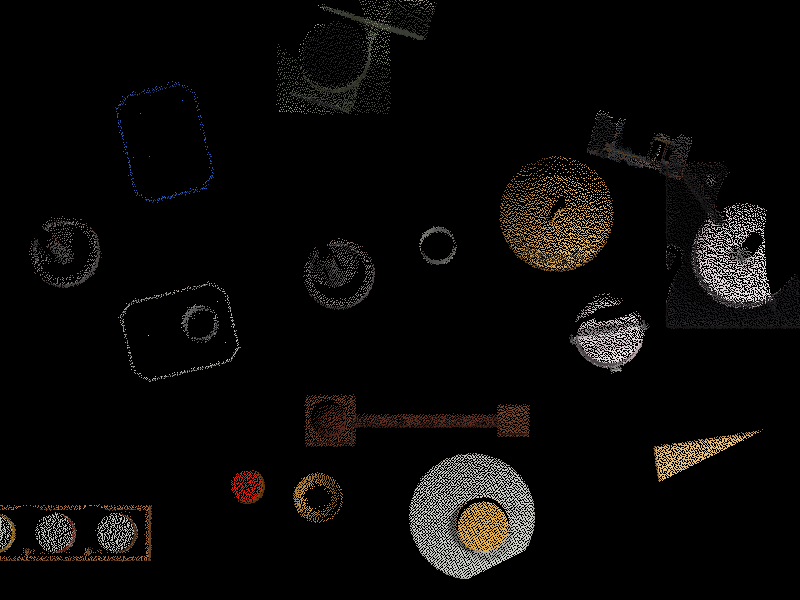

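View pics/top_side0.png

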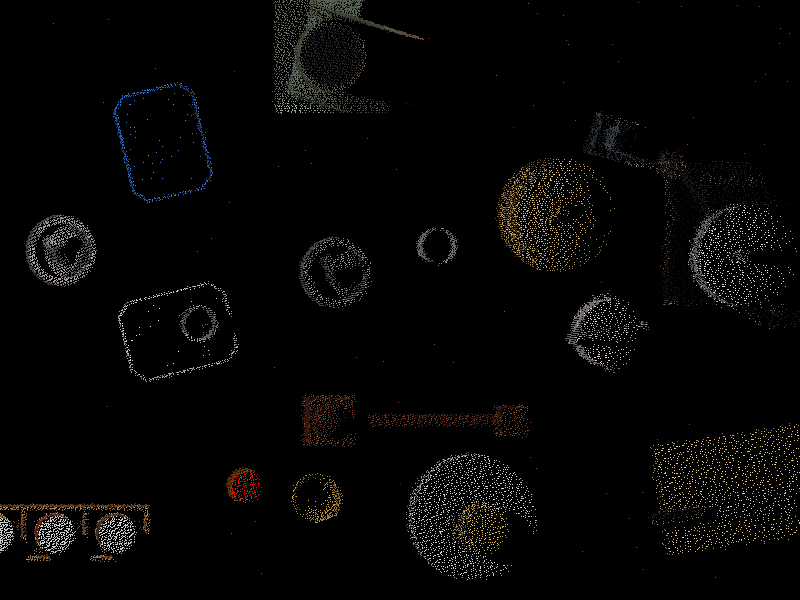

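```bash
cat >> h.py <<'E'
from scipy.optimize import least_squares
def octsd(p,hx=.075,hy=.1,c=.022):
    x,y=np.abs(p[:,0]),np.abs(p[:,1]); return np.maximum.reduce([x-hx,y-hy,(x+y-(hx+hy-c))/2**.5])
def fit_tray(tag,c0,th0):
    p=plane_pts([tag],c0[0]-.16,c0[0]+.16,c0[1]-.16,c0[1]+.16,.0165,.027)[0][:,:2]
    def r(a):
        d=p-a[:2]; c,s=np.cos(a[2]),np.sin(a[2]); return octsd(np.c_[d[:,0]*c+d[:,1]*s,-d[:,0]*s+d[:,1]*c])+.003
    # drop interior points (cup)
    a=np.array([*c0,th0])
    for lim in (.03,.015,.008,.008):
        q=p; 
        e=r(a); keep=np.abs(e)<lim; full=p; p=p[keep]; a=least_squares(r,a,loss='soft_l1',f_scale=.002).x; n=len(p); res=np.median(np.abs(r(a))); p=full
    return a,n,res
def fit_circ(P,R=None):
    p=P[:,:2]; a0=[*np.median(p,0),R or .06]
    f=(lambda a: np.hypot(*(p-a[:2]).T)-a[2]) if R is None else (lambda a: np.hypot(*(p-a[:2]).T)-R)
    return least_squares(f,a0,loss='soft_l1',f_scale=.002).x
E
python3 - <<'E'
from h import *
for t in('scene0','side0'):
    a,n,res=fit_tray(t,(.497,-.276),.18); print(t,'tray',a.round(4),n,res)
    P=plane_pts([t],.3,.47,-.08,.09,.064,.071)[0]; d=np.hypot(P[:,0]-.392,P[:,1]-.007); P=P[(d>.055)]
    print('mortar rimouter',fit_circ(P), np.percentile(P[:,0],[1,99]),np.percentile(P[:,1],[1,99]))
    P=plane_pts([t],.3,.5,-.1,.1,.08,.14)[0]; print('pestle',P.min(0),P.max(0))
    P=plane_pts([t],.58,.75,-.08,.08,.117,.126)[0]; print('cap',np.percentile(P,[1,99],axis=0))
    P=plane_pts([t],.4,.6,-.35,-.15,.055,.075)[0]; print('cup',fit_circ(P),len(P),np.percentile(P,[1,99],axis=0))
    P=plane_pts([t],.42,.6,.4,.58,.03,.15)[0]; print('tiffin',np.percentile(P,[1,99],axis=0))
    P=plane_pts([t],.6,.75,.1,.34,.085,.116)[0]; print('rail',np.percentile(P,[1,99],axis=0))
    P=plane_pts([t],.3,.36,.1,.26,.09,.1)[0]; print('tumb',np.percentile(P,[1,99],axis=0))
E
```

```text
scene0 tray [ 0.4978 -0.2762  0.2404] 353 0.0013564442035948867
mortar rimouter [0.3921507  0.00826821 0.0587082 ] [0.33124693 0.45261325] [-0.04985438  0.06988088]
pestle [ 0.35897441 -0.0199415   0.08055798] [0.39670091 0.01084    0.13102917]
cap [[ 0.61206848 -0.05013761  0.11729546]
 [ 0.70270245  0.03976527  0.12551638]]
cup [ 0.48241131 -0.23887369  0.03178982] 108 [[ 0.4491832  -0.27251198  0.05516814]
 [ 0.51617907 -0.20655297  0.0651185 ]]
tiffin [[0.50429812 0.42855952 0.03214325]
 [0.56719416 0.55110931 0.14909742]]
rail [[0.63066437 0.10422214 0.08640164]
 [0.68494303 0.33893339 0.11510394]]
tumb [[0.30935994 0.1549927  0.09081256]
 [0.35761569 0.22070893 0.09734228]]
side0 tray [ 0.4969 -0.2795  0.2391] 363 0.0014618494569807764
mortar rimouter [0.39152573 0.00587373 0.05872469] [0.33192874 0.45131393] [-0.05501988  0.06559176]
pestle [ 0.3578456  -0.02501269  0.08019103] [3.96898371e-01 3.84947712e-04 1.31553622e-01]
cap [[ 0.61218249 -0.0562189   0.11761581]
 [ 0.70172414  0.03873018  0.12564522]]
cup [ 0.4822033  -0.24231494  0.03171537] 118 [[ 0.44948129 -0.27510207  0.0556362 ]
 [ 0.51458544 -0.20706575  0.06640371]]
tiffin [[0.43868177 0.42321077 0.0325757 ]
 [0.55894366 0.50102936 0.1484482 ]]
rail [[0.63024352 0.10559426 0.08601355]
 [0.68327462 0.33855234 0.11544769]]
tumb [[0.31033496 0.14963678 0.09042317]
 [0.35948545 0.21890813 0.09717955]]
```

Tray measured at about (0.497, -0.278) with yaw 0.24, and the gap runs x 0.457 to 0.617, middle 0.537. My plan has two parts:
1. Open the fingers along world y and use them as a fence against the left rim, which squares and centres the tray.
2. Push from behind with one finger.

Emit:
step_arm(
  travel=[
    [0,0,-20],
    [0,0,-10],
    [0,0,0],
  ],
  delta_rot=[
    [0,0,-8.2],
    [0,0,-8.1],
    [0,0,0],
  ],
  grip=[91.2,91.2,91.2],
)

```text
time_s: 0.4
position: [0.1605, 0.5505, 0.2418]
orientation: [-0.005, 1.0, -0.003, -0.001]
ft_force: [-0.8, 0.2, -1.7]
grip_width: 0.0912
```

Emit:
step_arm(
  travel=[
    [-24,-40,0],
    [-24,-40,0],
    [-24,-40,0],
    [-24,-40,0],
    [-24,-40,0],
  ],
  delta_rot=[
    [0,0,0.6],
    [0,0,0],
    [0,0,0],
    [0,0,0],
    [0,0,0],
  ],
  grip=[91.2,91.2,91.2,91.2,91.2],
)

```text
time_s: 0.9
position: [0.2802, 0.3473, 0.2378]
orientation: [0.004, 1.0, -0.005, -0.002]
ft_force: [0.4, 0.9, 0.2]
grip_width: 0.0912
```

Emit:
step_arm(
  travel=[
    [-24,-40,0],
    [-24,-40,0],
    [-24,-40,0],
    [-24,-40,0],
    [-24,-40,0],
  ],
  delta_rot=[
    [0,0,0],
    [0,0,0],
    [0,0,0],
    [0,0,0],
    [0,0,0],
  ],
  grip=[91.2,91.2,91.2,91.2,91.2],
)

```text
time_s: 1.4
position: [0.3986, 0.136, 0.2361]
orientation: [0.011, 1.0, -0.005, -0.003]
ft_force: [1.2, 0.8, -0.3]
grip_width: 0.0916
```

Emit:
step_arm(
  travel=[
    [4,-42,0],
    [4,-42,0],
    [4,-42,0],
    [4,-42,0],
    [4,-42,0],
  ],
  delta_rot=[
    [0,0,-1.2],
    [0,0,0],
    [0,0,0],
    [0,0,0],
    [0,0,0],
  ],
  grip=[91.2,91.2,91.2,91.2,91.2],
)

```text
time_s: 1.9
position: [0.3754, -0.0825, 0.2351]
orientation: [0.01, 1.0, -0.006, -0.005]
ft_force: [0.9, -1.2, 0.6]
grip_width: 0.0912
```

Emit:
step_arm(
  travel=[
    [4,-42,0],
    [4,-42,0],
    [4,-42,0],
    [4,-42,0],
    [0,0,0],
  ],
  delta_rot=[
    [0,0,0],
    [0,0,0],
    [0,0,0],
    [0,0,0],
    [0,0,0],
  ],
  grip=[91.2,91.2,91.2,91.2,91.2],
)

```text
time_s: 2.4
position: [0.3507, -0.2601, 0.234]
orientation: [0.021, 1.0, -0.005, -0.006]
ft_force: [0.3, -0.1, 0.3]
grip_width: 0.0909
```

```bash
cat >> h.py <<'E'
from scipy.spatial.transform import Rotation as Ro
def tool():
    s=status.state(); R=Ro.from_quat(s['orientation']).as_matrix()
    yaw=np.degrees(np.arctan2(R[1,1],R[0,1]))-90
    print('t',round(s['time_s'],2),'pos',s['position'].round(4),'yaw_deg',yaw.round(2),'z',R[:,2].round(4),'F',s['ft_force'].round(1),'q6',s['q'][5].round(2))
    return s,R
E
python3 -c "
from h import *
tool()"
```

```text
t 2.4 pos [ 0.3507 -0.2601  0.234 ] yaw_deg -2.45 z [-0.0119 -0.0104 -0.9999] F [ 0.3 -0.1  0.3] q6 -2.18
```

Emit:
step_arm(
  travel=[
    [-5,-8,20],
    [-4,-7,40],
    [0,0,40],
    [0,0,40],
    [0,0,0],
  ],
  delta_rot=[
    [-0.6,-0.7,-2.4],
    [0,0,0],
    [0,0,0],
    [0,0,0],
    [0,0,0],
  ],
  grip=[91.2,91.2,91.2,91.2,91.2],
)

```text
time_s: 2.9
position: [0.3592, -0.2744, 0.089]
orientation: [0.008, 1.0, 0.001, 0.001]
ft_force: [-1.1, 0.2, 0.3]
grip_width: 0.0913
```

```bash
python3 -c "
from h import *
tool()"
```

```text
t 2.9 pos [ 0.3592 -0.2744  0.089 ] yaw_deg -0.97 z [ 0.0025  0.0018 -1.    ] F [-1.1  0.2  0.3] q6 -2.24
```

Emit:
step_arm(
  travel=[
    [0,0,40],
    [0,0,25],
    [0,0,12],
    [0,0,2],
    [0,0,0],
  ],
  delta_rot=[
    [0,0,-1],
    [0,0,0],
    [0,0,0],
    [0,0,0],
    [0,0,0],
  ],
  grip=[91.2,91.2,91.2,91.2,91.2],
)

```text
time_s: 3.4
position: [0.3642, -0.2743, 0.0133]
orientation: [0.002, 1.0, -0.001, 0.005]
ft_force: [1.3, -0.3, -0.1]
grip_width: 0.0911
```

```bash
python3 -c "
from h import *
tool()
grab('side','side1')"
```

```text
t 3.4 pos [ 0.3642 -0.2743  0.0133] yaw_deg -0.24 z [ 0.0092 -0.0024 -1.    ] F [ 1.3 -0.3 -0.1] q6 -2.25
```

View pics/side1.png

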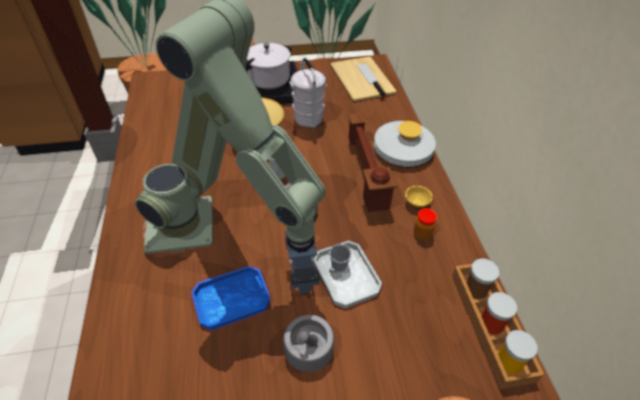

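The gripper is beside the tray at (302,270), with its fingers down left of the rim. I'll push gently towards +x.

Emit:
step_arm(
  travel=[
    [-6,0,0],
    [-6,0,0],
    [-6,0,0],
    [-6,0,0],
    [-6,0,0],
  ],
  delta_rot=[
    [0,-0.5,0],
    [0,0,0],
    [0,0,0],
    [0,0,0],
    [0,0,0],
  ],
  grip=[91.2,91.2,91.2,91.2,91.2],
)

```text
time_s: 3.95
position: [0.3971, -0.2751, 0.0177]
orientation: [0.002, 1.0, -0.003, 0.011]
ft_force: [-1.9, 1.0, -0.7]
grip_width: 0.0911
```

```bash
python3 -c "
from h import *
tool()
grab('scene','scene2')
grab('side','side2')
for t in ('scene2','side2'):
  try: print(fit_tray(t,(.505,-.276),.2))
  except Exception as e: print(e)"
```

```text
t 3.95 pos [ 0.3971 -0.2751  0.0177] yaw_deg -0.25 z [ 0.0217 -0.0054 -0.9998] F [-1.9  1.  -0.7] q6 -2.21
(array([ 0.50308247, -0.27791999,  0.2019391 ]), 361, np.float64(0.001393523764390575))
(array([ 0.50320179, -0.28165736,  0.20459629]), 280, np.float64(0.0014177207997848008))
```

Emit:
step_arm(
  travel=[
    [0,0,6],
    [0,0,0],
    [-5,0,0],
    [-6,0,0],
    [-6,0,0],
  ],
  delta_rot=[
    [-0.3,1.2,-0.2],
    [0,0,0],
    [0,0,0],
    [0,0,0],
    [0,0,0],
  ],
  grip=[91.2,91.2,91.2,91.2,91.2],
)

```text
time_s: 4.55
position: [0.4126, -0.2738, 0.0102]
orientation: [-0.0, 1.0, 0.002, -0.003]
ft_force: [-3.2, 1.3, 2.1]
grip_width: 0.091
```

```bash
python3 -c "
from h import *
tool()"
```

```text
t 4.55 pos [ 0.4126 -0.2738  0.0102] yaw_deg 0.02 z [-0.0068  0.0037 -1.    ] F [-3.2  1.3  2.1] q6 -2.18
```

Emit:
step_arm(
  travel=[
    [-6,0,0],
    [-6,0,0],
    [-6,0,0],
    [-4,0,0],
    [0,0,0],
  ],
  delta_rot=[
    [0,-0.4,0],
    [0,0,0],
    [0,0,0],
    [0,0,0],
    [0,0,0],
  ],
  grip=[91.2,91.2,91.2,91.2,91.2],
)

```text
time_s: 5.05
position: [0.4377, -0.2732, 0.0101]
orientation: [-0.0, 1.0, 0.002, 0.001]
ft_force: [-2.0, 0.5, 0.3]
grip_width: 0.0906
```

```bash
python3 -c "
from h import *
tool()
grab('scene','scene3')
grab('side','side3')
for t in ('scene3','side3'):
  try: print(fit_tray(t,(.515,-.276),.05))
  except Exception as e: print(e)"
```

```text
t 5.05 pos [ 0.4377 -0.2732  0.0101] yaw_deg 0.04 z [ 0.0014  0.0042 -1.    ] F [-2.   0.5  0.3] q6 -2.16
(array([ 0.53167279, -0.28919118,  0.02576972]), 367, np.float64(0.0014457115054263671))
(array([ 0.53126956, -0.29227581,  0.02269158]), 285, np.float64(0.0015987761507242878))
```

View pics/scene3.png

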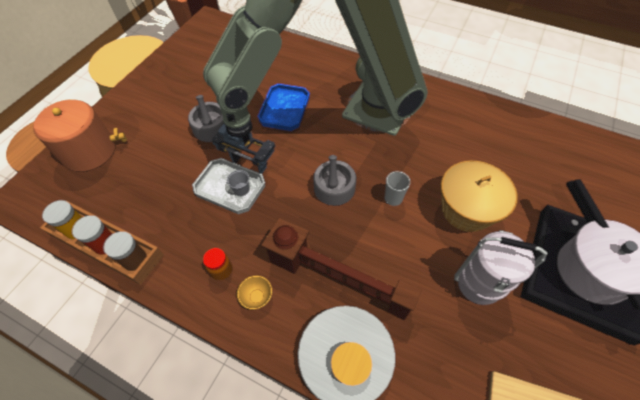

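The tray is squaring up, at x 0.5315 and yaw 0.024. About 6 mm more is needed.

Emit:
step_arm(
  travel=[
    [-3,0,0],
    [-3,0,0],
    [0,0,0],
  ],
  delta_rot=[
    [0,0,0],
    [0,0,0],
    [0,0,0],
  ],
  grip=[91.2,91.2,91.2],
)

```text
time_s: 5.45
position: [0.4435, -0.2735, 0.0101]
orientation: [0.0, 1.0, 0.002, 0.001]
ft_force: [-1.3, 0.4, -0.5]
grip_width: 0.0915
```

```bash
python3 -c "
from h import *
tool()
grab('scene','scene4')
grab('side','side4')
for t in ('scene4','side4'):
  print(fit_tray(t,(.535,-.286),.0))"
```

```text
t 5.45 pos [ 0.4435 -0.2735  0.0101] yaw_deg -0.03 z [ 0.0015  0.0039 -1.    ] F [-1.3  0.4 -0.5] q6 -2.15
(array([ 5.35792522e-01, -2.91008483e-01,  2.07905199e-04]), 370, np.float64(0.001437207903380376))
(array([ 0.53535418, -0.29446396, -0.00100878]), 282, np.float64(0.0013908942929031093))
```

Emit:
step_arm(
  travel=[
    [-2,0,0],
    [0,0,0],
    [15,0,0],
    [25,0,0],
    [0,0,-20],
  ],
  delta_rot=[
    [0,0,0],
    [0,0,0],
    [0,0,0],
    [0,0,0],
    [0,0,0],
  ],
  grip=[91.2,91.2,91.2,91.2,91.2],
)

```text
time_s: 6.05
position: [0.4037, -0.2738, 0.0288]
orientation: [0.0, 1.0, 0.002, 0.001]
ft_force: [0.6, -0.5, 0.4]
grip_width: 0.0913
```

Emit:
step_arm(
  travel=[
    [0,0,-40],
    [0,0,-40],
    [-20,-35,-5],
    [-25,-35,0],
    [-25,-35,0],
  ],
  delta_rot=[
    [0,0,0],
    [0,0,0],
    [0,0,0],
    [0,0,0],
    [0,0,0],
  ],
  grip=[91.2,91.2,91.2,91.2,91.2],
)

```text
time_s: 6.55
position: [0.4705, -0.3805, 0.1224]
orientation: [0.0, 1.0, -0.001, 0.006]
ft_force: [0.3, 0.4, 0.8]
grip_width: 0.0914
```

Emit:
step_arm(
  travel=[
    [-25,-35,0],
    [-25,-35,0],
    [-10,-35,0],
    [0,0,0],
  ],
  delta_rot=[
    [0,0,0],
    [0,0,0],
    [0,0,0],
    [0,0,0],
  ],
  grip=[91.2,91.2,91.2,91.2],
)

```text
time_s: 6.95
position: [0.5337, -0.4959, 0.1246]
orientation: [0.002, 1.0, -0.005, 0.01]
ft_force: [0.1, 0.8, -0.5]
grip_width: 0.0915
```

```bash
python3 -c "
from h import *
tool()
grab('scene','scene5')
grab('side','side5')
for t in ('scene5','side5'):
  print(fit_tray(t,(.536,-.291),.0))
  P=plane_pts([t],.58,.75,-.08,.08,.117,.126)[0]; print('cap',np.percentile(P,[2,98],axis=0)[:,:2].mean(0))
  P=plane_pts([t],.3,.47,-.08,.09,.062,.071)[0]; print(fit_circ(P[np.hypot(P[:,0]-.392,P[:,1]-.007)>.055]))
"
```

```text
t 6.95 pos [ 0.5337 -0.4959  0.1246] yaw_deg -0.19 z [ 0.0201 -0.0108 -0.9997] F [ 0.1  0.8 -0.5] q6 -2.34
(array([ 0.53805896, -0.29116011, -0.00391495]), 358, np.float64(0.0014894384198452515))
cap [ 0.65746519 -0.00500012]
[0.39221436 0.00837268 0.05878302]
(array([ 0.53795672, -0.29487496, -0.00301363]), 191, np.float64(0.0014932210902218858))
cap [ 0.67471404 -0.00708226]
[0.39157218 0.00582631 0.05892618]
```

Emit:
step_arm(
  travel=[
    [-2,0,20],
    [-1,0,40],
    [0,0,30],
    [0,0,20],
    [0,0,0],
  ],
  delta_rot=[
    [-0.6,1.1,-0.2],
    [0,0,0],
    [0,0,0],
    [0,0,0],
    [0,0,0],
  ],
  grip=[91.2,91.2,91.2,91.2,91.2],
)

```text
time_s: 7.55
position: [0.5335, -0.4849, 0.0089]
orientation: [-0.002, 1.0, 0.004, -0.003]
ft_force: [-1.3, -0.6, 0.4]
grip_width: 0.0911
```

```bash
python3 -c "
from h import *
tool()
grab('scene','scene6');grab('side','side6')
f=load('scene6')['image'][100:260,120:340]; cv2.imwrite('pics/s6c.png',cv2.resize(f,None,fx=3.5,fy=3.5,interpolation=cv2.INTER_CUBIC))
"
```

```text
t 7.55 pos [ 0.5335 -0.4849  0.0089] yaw_deg 0.28 z [-0.0058  0.0083 -0.9999] F [-1.3 -0.6  0.4] q6 -2.33
```

View pics/s6c.png

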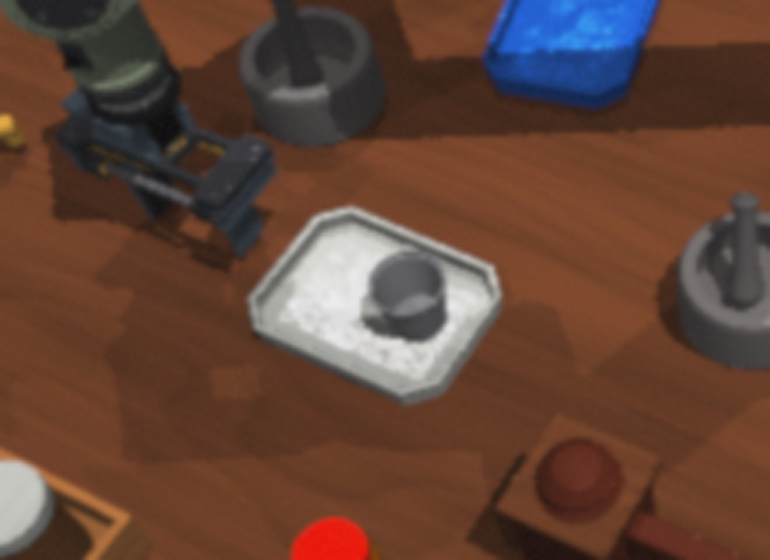

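The front finger is behind the tray's rear rim, about 3 cm off. I'll correct pose slightly and advance.

Emit:
step_arm(
  travel=[
    [-3,5,-4],
    [0,7,0],
    [0,7,0],
    [0,6,0],
    [0,0,0],
  ],
  delta_rot=[
    [0.4,-0.3,0.3],
    [0,0,0],
    [0,0,0],
    [0,0,0],
    [0,0,0],
  ],
  grip=[91.2,91.2,91.2,91.2,91.2],
)

```text
time_s: 8.15
position: [0.5412, -0.4605, 0.023]
orientation: [-0.0, 1.0, -0.005, 0.006]
ft_force: [-0.9, 0.3, -0.1]
grip_width: 0.0912
```

```bash
python3 -c "
from h import *
tool()"
```

```text
t 8.15 pos [ 0.5412 -0.4605  0.023 ] yaw_deg 0.01 z [ 0.0121 -0.0099 -0.9999] F [-0.9  0.3 -0.1] q6 -2.29
```

Emit:
step_arm(
  travel=[
    [3,0,8],
    [0,0,0],
  ],
  delta_rot=[
    [-0.3,0.4,0],
    [0,0,0],
  ],
  grip=[91.2,91.2],
)

```text
time_s: 8.35
position: [0.5383, -0.4605, 0.0152]
orientation: [-0.0, 1.0, -0.003, 0.003]
ft_force: [-0.8, -0.4, -0.7]
grip_width: 0.0916
```

```bash
python3 -c "
from h import *
tool()"
```

```text
t 8.35 pos [ 0.5383 -0.4605  0.0152] yaw_deg 0.05 z [ 0.0053 -0.0053 -1.    ] F [-0.8 -0.4 -0.7] q6 -2.29
```

Emit:
step_arm(
  travel=[
    [1,3,3],
    [0,5,0],
    [0,6,0],
    [0,6,0],
    [0,6,0],
  ],
  delta_rot=[
    [-0.2,0.2,0],
    [0,0,0],
    [0,0,0],
    [0,0,0],
    [0,0,0],
  ],
  grip=[91.2,91.2,91.2,91.2,91.2],
)

```text
time_s: 8.85
position: [0.5372, -0.4358, 0.0111]
orientation: [0.0, 1.0, -0.003, 0.001]
ft_force: [0.1, -3.1, -0.6]
grip_width: 0.091
```

```bash
cat > chk.py <<'E'
from h import *
import sys
k=sys.argv[1]; y=float(sys.argv[2])
tool()
for n in ('scene','side'):
    grab(n,n+k); a,nn,r=fit_tray(n+k,(.537,y),0.); print(n,a.round(4),nn,round(r,4))
E
python3 chk.py 7 -.28
```

```text
t 8.85 pos [ 0.5372 -0.4358  0.0111] yaw_deg -0.02 z [ 0.0024 -0.005  -1.    ] F [ 0.1 -3.1 -0.6] q6 -2.27
scene [ 0.5384 -0.2797  0.0009] 376 0.0015
side [ 0.5382 -0.2818 -0.0007] 159 0.0014
```

Contact is flush: yaw is 0, force is 3 N and x is 0.538. I'll keep pushing.

Emit:
step_arm(
  travel=[
    [0,8,0],
    [0,8,0],
    [0,8,0],
    [0,8,0],
    [0,8,0],
  ],
  delta_rot=[
    [0,0,0],
    [0,0,0],
    [0,0,0],
    [0,0,0],
    [0,0,0],
  ],
  grip=[91.2,91.2,91.2,91.2,91.2],
)

```text
time_s: 9.45
position: [0.5373, -0.3928, 0.0112]
orientation: [0.0, 1.0, -0.003, 0.001]
ft_force: [-0.8, -3.3, -0.5]
grip_width: 0.0914
```

```bash
python3 chk.py 8 -.24
```

```text
t 9.45 pos [ 0.5373 -0.3928  0.0112] yaw_deg -0.02 z [ 0.0028 -0.0053 -1.    ] F [-0.8 -3.3 -0.5] q6 -2.22
scene [ 5.384e-01 -2.368e-01 -2.000e-04] 380 0.0015
side [ 0.5384 -0.238  -0.0023] 153 0.0016
```

Emit:
step_arm(
  travel=[
    [0.2,8,0],
    [0.2,8,0],
    [0.2,8,0],
    [0.2,8,0],
    [0.2,8,0],
  ],
  delta_rot=[
    [0,0,0],
    [0,0,0],
    [0,0,0],
    [0,0,0],
    [0,0,0],
  ],
  grip=[91.2,91.2,91.2,91.2,91.2],
)

```text
time_s: 10.05
position: [0.5365, -0.3501, 0.0113]
orientation: [0.0, 1.0, -0.003, 0.002]
ft_force: [0.2, -3.2, -1.0]
grip_width: 0.0912
```

Emit:
step_arm(
  travel=[
    [0,8,0],
    [0,8,0],
    [0,8,0],
    [0,8,0],
    [0,8,0],
  ],
  delta_rot=[
    [0,0,0],
    [0,0,0],
    [0,0,0],
    [0,0,0],
    [0,0,0],
  ],
  grip=[91.2,91.2,91.2,91.2,91.2],
)

```text
time_s: 10.55
position: [0.5364, -0.3065, 0.0113]
orientation: [-0.0, 1.0, -0.003, 0.002]
ft_force: [0.7, -2.7, 0.5]
grip_width: 0.091
```

```bash
python3 chk.py 9 -.16
```

```text
t 10.55 pos [ 0.5364 -0.3065  0.0113] yaw_deg 0.0 z [ 0.0035 -0.006  -1.    ] F [ 0.7 -2.7  0.5] q6 -2.1
scene [ 0.5376 -0.1506 -0.0047] 349 0.0015
side [ 5.374e-01 -1.520e-01  2.000e-04] 140 0.0015
```

View pics/scene9.png

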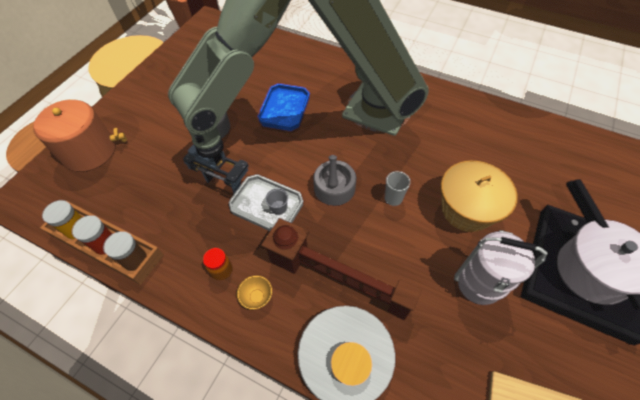

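The tray, at (265,202), is lined up and its leading end is reaching the gap. The cup is standing at (275,202). Continuing.

Emit:
step_arm(
  travel=[
    [0.1,7,0],
    [0.1,7,0],
    [0.1,7,0],
    [0,7,0],
    [0,7,0],
  ],
  delta_rot=[
    [0,0,0],
    [0,0,0],
    [0,0,0],
    [0,0,0],
    [0,0,0],
  ],
  grip=[91.2,91.2,91.2,91.2,91.2],
)

```text
time_s: 11.15
position: [0.5361, -0.2694, 0.0112]
orientation: [0.0, 1.0, -0.003, 0.002]
ft_force: [0.6, -3.3, 0.9]
grip_width: 0.0912
```

Emit:
step_arm(
  travel=[
    [0,7,0],
    [0,7,0],
    [0,7,0],
    [0,7,0],
    [0,7,0],
  ],
  delta_rot=[
    [0,0,0],
    [0,0,0],
    [0,0,0],
    [0,0,0],
    [0,0,0],
  ],
  grip=[91.2,91.2,91.2,91.2,91.2],
)

```text
time_s: 11.65
position: [0.5362, -0.2313, 0.0113]
orientation: [-0.0, 1.0, -0.003, 0.002]
ft_force: [0.0, -3.4, 0.5]
grip_width: 0.0913
```

```bash
python3 chk.py 10 -.075
```

```text
t 11.65 pos [ 0.5362 -0.2313  0.0113] yaw_deg 0.01 z [ 0.0039 -0.0066 -1.    ] F [ 0.  -3.4  0.5] q6 -1.99
scene [ 0.5375 -0.0756 -0.0011] 332 0.0016
side [ 0.5373 -0.0768 -0.0026] 129 0.0017
```

```bash
python3 -c "
from h import *
f=load('scene10')['image'][130:290,180:400]; cv2.imwrite('pics/s10c.png',cv2.resize(f,None,fx=3.5,fy=3.5,interpolation=cv2.INTER_CUBIC))"
```

```text
(no output)
```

View pics/s10c.png

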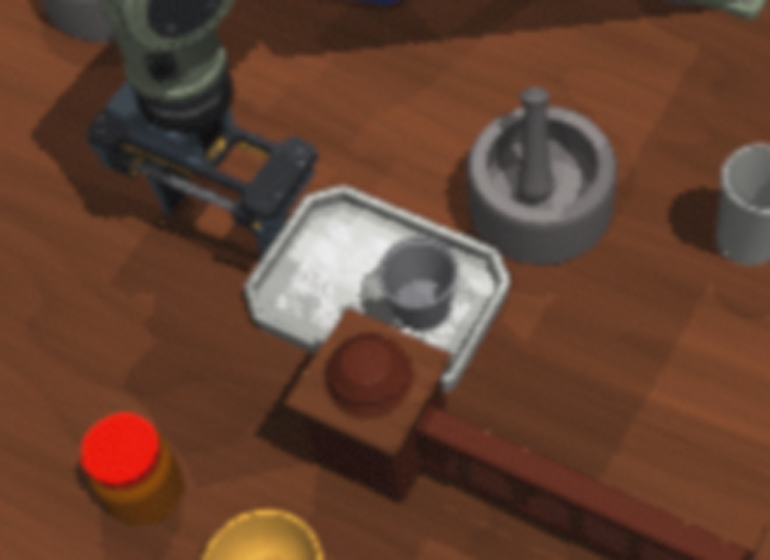

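Emit:
step_arm(
  travel=[
    [0,7,0],
    [0,7,0],
    [0,7,0],
    [0,7,0],
    [0,7,0],
  ],
  delta_rot=[
    [0,0,0],
    [0,0,0],
    [0,0,0],
    [0,0,0],
    [0,0,0],
  ],
  grip=[91.2,91.2,91.2,91.2,91.2],
)

```text
time_s: 12.25
position: [0.5361, -0.194, 0.0111]
orientation: [0.0, 1.0, -0.003, 0.002]
ft_force: [0.7, -3.4, 0.9]
grip_width: 0.0911
```

Emit:
step_arm(
  travel=[
    [0,7,0],
    [0,7,0],
    [0,7,0],
    [0,7,0],
    [0,7,0],
  ],
  delta_rot=[
    [0,0,0],
    [0,0,0],
    [0,0,0],
    [0,0,0],
    [0,0,0],
  ],
  grip=[91.2,91.2,91.2,91.2,91.2],
)

```text
time_s: 12.75
position: [0.5361, -0.1559, 0.0111]
orientation: [-0.0, 1.0, -0.004, 0.002]
ft_force: [-0.7, -3.5, 2.6]
grip_width: 0.0912
```

```bash
python3 chk.py 11 -.0
```

```text
t 12.75 pos [ 0.5361 -0.1559  0.0111] yaw_deg 0.02 z [ 0.0041 -0.0071 -1.    ] F [-0.7 -3.5  2.6] q6 -1.87
scene [ 5.376e-01 -5.000e-04 -7.000e-04] 333 0.0014
side [ 0.5376 -0.0021  0.0019] 130 0.0016
```

The tray is in the gap, centred and square. Continuing.

Emit:
step_arm(
  travel=[
    [0.1,7,0],
    [0.1,7,0],
    [0.1,7,0],
    [0,7,0],
    [0,7,0],
  ],
  delta_rot=[
    [0,0,0],
    [0,0,0],
    [0,0,0],
    [0,0,0],
    [0,0,0],
  ],
  grip=[91.2,91.2,91.2,91.2,91.2],
)

```text
time_s: 13.35
position: [0.5357, -0.1186, 0.0109]
orientation: [-0.0, 1.0, -0.003, 0.002]
ft_force: [-0.0, -3.9, 1.4]
grip_width: 0.0912
```

Emit:
step_arm(
  travel=[
    [0,7,0],
    [0,7,0],
    [0,7,0],
    [0,7,0],
    [0,7,0],
  ],
  delta_rot=[
    [0,0,0],
    [0,0,0],
    [0,0,0],
    [0,0,0],
    [0,0,0],
  ],
  grip=[91.2,91.2,91.2,91.2,91.2],
)

```text
time_s: 13.85
position: [0.5356, -0.0806, 0.0109]
orientation: [-0.0, 1.0, -0.004, 0.002]
ft_force: [-0.1, -5.5, 3.0]
grip_width: 0.0911
```

```bash
python3 chk.py 12 .075
```

```text
t 13.85 pos [ 0.5356 -0.0806  0.0109] yaw_deg 0.02 z [ 0.0039 -0.0073 -1.    ] F [-0.1 -5.5  3. ] q6 -1.73
scene [ 0.5373  0.0745 -0.0061] 347 0.0016
side [ 0.5369  0.0727 -0.0006] 123 0.0016
```

View pics/scene12.png

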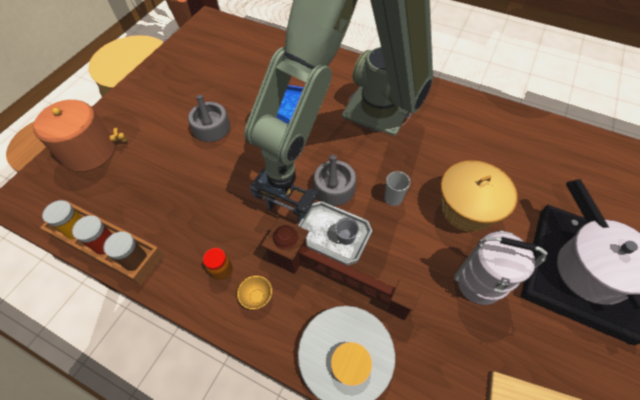

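View pics/side12.png

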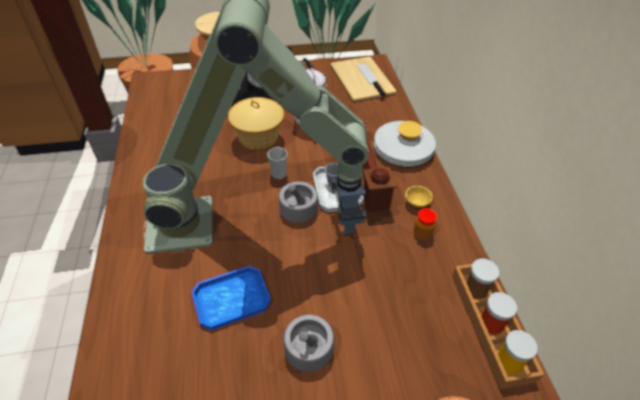

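The tray is passing between mortar (334,180) and post (285,243) with the cup upright, and the gripper body is clear of both. Continuing.

Emit:
step_arm(
  travel=[
    [0,7,0],
    [0,7,0],
    [0,7,0],
    [0,7,0],
    [0,7,0],
  ],
  delta_rot=[
    [0,0,0],
    [0,0,0],
    [0,0,0],
    [0,0,0],
    [0,0,0],
  ],
  grip=[91.2,91.2,91.2,91.2,91.2],
)

```text
time_s: 14.45
position: [0.5352, -0.0432, 0.0105]
orientation: [-0.0, 1.0, -0.004, 0.002]
ft_force: [0.1, -4.7, 2.9]
grip_width: 0.0912
```

```bash
python3 chk.py 13 .11
```

```text
t 14.45 pos [ 0.5352 -0.0432  0.0105] yaw_deg 0.0 z [ 0.0031 -0.0072 -1.    ] F [ 0.1 -4.7  2.9] q6 -1.66
scene [ 0.5373  0.1119 -0.0014] 400 0.0014
side [ 0.537   0.11   -0.0095] 122 0.0015
```

Emit:
step_arm(
  travel=[
    [-0.1,7,0],
    [-0.1,7,0],
    [0,7,0],
    [0,7,0],
    [0,7,0],
  ],
  delta_rot=[
    [0,0,0],
    [0,0,0],
    [0,0,0],
    [0,0,0],
    [0,0,0],
  ],
  grip=[91.2,91.2,91.2,91.2,91.2],
)

```text
time_s: 15.05
position: [0.5352, -0.0063, 0.0103]
orientation: [-0.0, 1.0, -0.004, 0.001]
ft_force: [0.3, -5.0, 3.6]
grip_width: 0.0908
```

Emit:
step_arm(
  travel=[
    [0,7,0],
    [0,7,0],
    [0,7,0],
    [0,7,0],
    [0,7,0],
  ],
  delta_rot=[
    [0,0,0],
    [0,0,0],
    [0,0,0],
    [0,0,0],
    [0,0,0],
  ],
  grip=[91.2,91.2,91.2,91.2,91.2],
)

```text
time_s: 15.55
position: [0.5348, 0.0314, 0.0103]
orientation: [-0.0, 1.0, -0.004, 0.001]
ft_force: [-0.1, -4.7, 3.3]
grip_width: 0.0911
```

```bash
python3 chk.py 14 .186
```

```text
t 15.55 pos [0.5348 0.0314 0.0103] yaw_deg 0.04 z [ 0.002  -0.0085 -1.    ] F [-0.1 -4.7  3.3] q6 -1.52
scene [ 0.5371  0.1864 -0.0014] 417 0.0015
side [ 0.5374  0.1847 -0.0122] 114 0.0017
```

View pics/scene14.png

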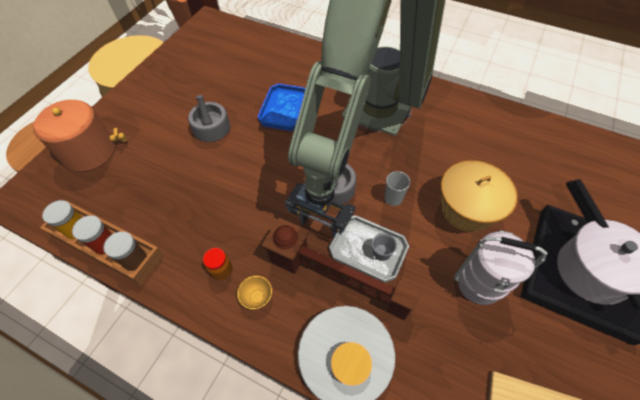

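The rear edge is at about y 0.086, barely past the mortar. I'll push about 35 mm more for margin; the tiffin's near side is at about 0.425.

Emit:
step_arm(
  travel=[
    [0,7,0],
    [0,7,0],
    [0,7,0],
    [0,7,0],
    [0,4,0],
  ],
  delta_rot=[
    [0,0,0],
    [0,0,0],
    [0,0,0],
    [0,0,0],
    [0,0,0],
  ],
  grip=[91.2,91.2,91.2,91.2,91.2],
)

```text
time_s: 16.15
position: [0.534, 0.0642, 0.0101]
orientation: [-0.001, 1.0, -0.005, 0.0]
ft_force: [0.6, -4.9, 4.5]
grip_width: 0.0913
```

```bash
python3 chk.py 15 .22
```

```text
t 16.15 pos [0.534  0.0642 0.0101] yaw_deg 0.08 z [ 5.000e-04 -1.000e-02 -9.999e-01] F [ 0.6 -4.9  4.5] q6 -1.46
scene [ 0.5366  0.2192 -0.0033] 402 0.0016
side [ 0.5364  0.2167 -0.0029] 111 0.0017
```

Tray centre is at y 0.218, so the rear edge is at 0.118. I'll back off along -y, then lift out.

Emit:
step_arm(
  travel=[
    [0,-5,0],
    [0,-10,0],
    [0,-15,0],
    [0,-15,0],
    [0,0,-10],
  ],
  delta_rot=[
    [0,0,0],
    [0,0,0],
    [0,0,0],
    [0,0,0],
    [0,0,0],
  ],
  grip=[91.2,91.2,91.2,91.2,91.2],
)

```text
time_s: 16.75
position: [0.5309, 0.017, 0.018]
orientation: [0.0, 1.0, -0.003, -0.003]
ft_force: [-1.0, 0.4, -0.1]
grip_width: 0.0914
```

Emit:
step_arm(
  travel=[
    [0,0,-25],
    [0,0,-40],
    [0,0,-40],
    [0,0,-40],
    [0,0,-40],
  ],
  delta_rot=[
    [0,0,0],
    [0,0,0],
    [0,0,0],
    [0,0,0],
    [0,0,0],
  ],
  grip=[91.2,91.2,91.2,91.2,91.2],
)

```text
time_s: 17.25
position: [0.5282, 0.016, 0.2071]
orientation: [0.003, 1.0, -0.002, -0.01]
ft_force: [1.8, 0.1, 0.7]
grip_width: 0.0906
```

Emit:
step_arm(
  travel=[
    [0,-30,-20],
    [0,-30,0],
    [0,-30,0],
    [0,0,0],
    [0,0,0],
  ],
  delta_rot=[
    [0,0,0],
    [0,0,0],
    [0,0,0],
    [0,0,0],
    [0,0,0],
  ],
  grip=[91.2,91.2,91.2,91.2,91.2],
)

```text
time_s: 17.75
position: [0.5308, -0.0766, 0.2403]
orientation: [0.003, 1.0, -0.002, 0.0]
ft_force: [0.6, 0.1, -0.7]
grip_width: 0.0912
```

```bash
python3 chk.py 16 .22
python3 - <<'E'
from h import *
for t in('scene16','side16'):
    P=plane_pts([t],.45,.62,.17,.34,.055,.075)[0]; print('cup',fit_circ(P),len(P),np.percentile(P,99,axis=0)[2])
    P=plane_pts([t],.42,.6,.4,.58,.03,.15)[0]; print('tiffin',np.percentile(P,[1,99],axis=0).round(3).tolist())
f=load('scene16')['image'][150:310,270:490]; cv2.imwrite('pics/s16c.png',cv2.resize(f,None,fx=3.5,fy=3.5,interpolation=cv2.INTER_CUBIC))
E
```

```text
t 17.75 pos [ 0.5308 -0.0766  0.2403] yaw_deg -0.38 z [ 7.0e-04 -3.2e-03 -1.0e+00] F [ 0.6  0.1 -0.7] q6 -1.73
scene [ 0.5366  0.22   -0.0035] 446 0.0015
side [0.5367 0.2171 0.0016] 126 0.002
cup [0.53136047 0.25817426 0.03185516] 130 0.06598394310577566
tiffin [[0.504, 0.429, 0.032], [0.566, 0.551, 0.149]]
cup [0.53144525 0.25567088 0.03148925] 72 0.06532824285508998
tiffin [[0.439, 0.424, 0.031], [0.556, 0.496, 0.149]]
```

View pics/s16c.png

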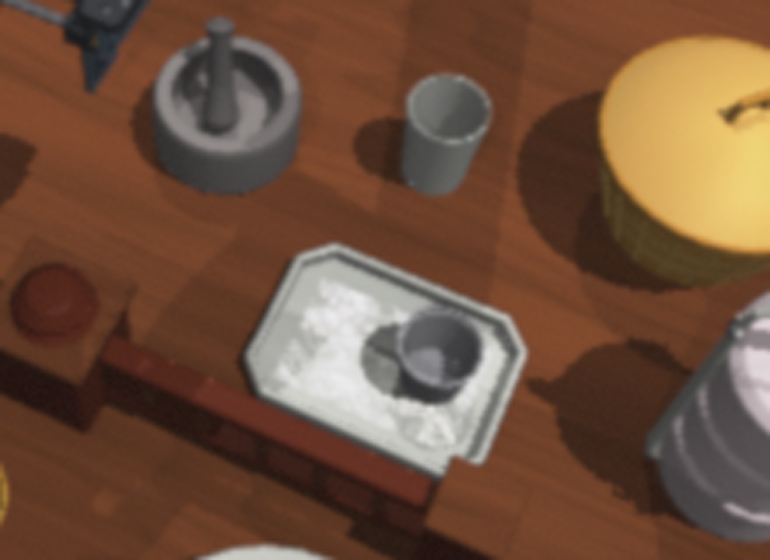

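View pics/side16.png

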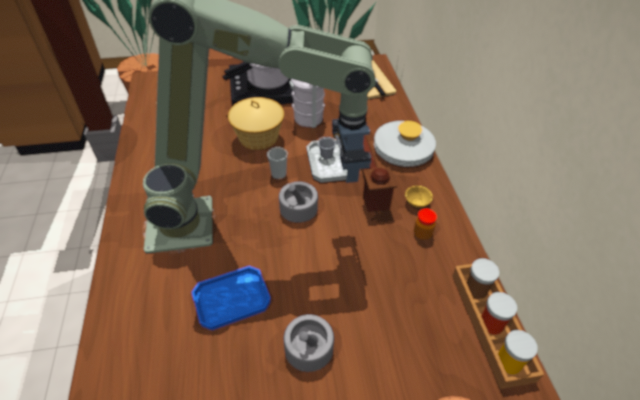

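The tray lies clear past the mortar and post, with the cup upright at crop (440,355). The tiffin hasn't moved and the arm is up and free. I'm handing the job in.

```bash
python3 -c "
from h import *
print(job.job_done())"
```

```text
the job is handed in; nothing more can be done
None
```

The tray is through the gap and clear of both the post and the mortar. The cup is still standing on it, and I handed the job in at about 18 s.

**How it was moved:** I squared and centred the tray with the two open fingers against its left rim. Then I pushed it through with one finger against its rear rim. Readings between pushes stayed under about 7 N.

**Last checks (both cameras):**

| Item | Reading |
|---|---|
| Tray centre | x 0.537, y 0.217–0.220 m |
| Tray yaw | within 0.004 rad |
| Rear edge | y about 0.118 m, roughly 45 mm past the mortar and further past the post |
| Front edge | y about 0.32 m, about 105 mm short of the tiffin |
| Cup | upright, at the same place on the tray as at the start |
| Tiffin | same place as at the start |
| Arm | up and touching nothing |

- **Other objects:** the tumbler, basket, katori and jar look undisturbed in the pictures, but I did not re-measure them.
- **Camera disagreement:** the two cameras differed by about 3 mm in y throughout. During the last pushes, with the arm partly hiding the tray, the side camera's yaw was off by up to 0.012 rad.
- **Wrist force:** the upward reading rose to 4.5 N late in the push. It dropped to about zero once I backed off.

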